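# Hold the curing oven's recessed cut-out reset down

## Task

The curing oven has tripped. On its grey control box, draw the red guard pin up out of the reset bore and leave it hanging upright in the yellow side notch, its flange resting on both prongs. Then take the blue-handled stylus out of the wooden holder, reach its tip straight down through the bore and press the recessed reset button fully down without ramming it; finish while still gripping the stylus and holding the button down, and leave the other things on the table undisturbed.

Things in the scene. Friction and masses are not known exactly. Their poses are not given: they have to be found in the camera images.
- control_box: Grey box fixed to the table, 150 (x) x 120 (y) x 90 mm high, on the robot's left or right, turned up to 0.5 rad either way about z. Origin at the centre of its underside, z up. A round bore goes down into its top (red ring round the mouth) and a yellow two-pronged fork, the side notch, sticks out of its +y side, flush with its top.
- bore_mouth (a point): Centre of the mouth of the reset bore, on the top face of the box (90 mm above the table), 20 mm to -y of the box's centre. The bore is vertical, 16 mm in diameter, 52 mm deep; the button is in it, its top 36 mm below the mouth.
- button_top (a point): Centre of the top of the reset button (green, 14 mm in diameter) at the bottom of the bore, facing up, 36 mm below the bore's mouth when not pressed.
- reset_button (a joint): Travel of the reset button in m: 0 when free, 0.008 when fully down. Spring: starts to move at about 1.5 N, fully down at about 5 N, then a hard stop; it springs back when let go.
- notch (a point): Middle of the slot of the yellow fork, level with its upper face (90 mm above the table), 85 mm to +y of the box's centre, 105 mm from the bore; axes as the box. Slot 17 mm wide (x), 45 mm long (y), open above, below and at its outer (+y) end; prongs 16 mm wide, 8 mm thick, nothing below. The pin's shank can be lowered in from above or slid in; its flange rests on the prongs.
- pin_grip (a point): Middle of the grip of the loose guard pin, z up its axis. Red round grip, 16 mm wide, 36 tall; below it a red flange, 30 wide, 5 thick; then a steel shank, 11 wide, 28 long. The point is 18 mm below the grip's top, 23 above the flange's underside, 51 above the shank's end. It starts loose in the bore, flange on the box, clear of the button. About 60 g. Parked: 23 mm above the notch point.
- guard_pin: The same pin; its origin is the lower end of its shank, z up its axis.
- holder: Wooden block fixed to the table, 60 (x) x 110 (y) x 85 mm high, on the other side from the box, turned up to 0.5 rad. Origin at the centre of its underside, z up. Two holes in its top, 75 mm deep: the stylus stands 28 mm to -y of its centre, a black marker 28 mm to +y, so grip the stylus from above with the fingers closing along the holder's x.
- stylus_grip (a point): Middle of the handle of the loose stylus, z up its axis. Round blue handle, 16 mm wide, 70 long, white band near its top; below it a steel rod, 8 mm wide, 70 long. The point is 105 mm above the rod's tip, 35 above the handle's underside. At the start it stands upright, the rod in the holder's hole (11 mm wide), the handle resting on the holder's top. About 50 g.
- stylus_tip (a point): Tip of the stylus rod, 105 mm below the grip point, on the axis.
- stylus: The same stylus; its origin is its tip, z up its axis.
- marker_center (a point): Bystander: black marker, 16 mm in diameter, 115 mm long, standing in the holder's other hole, 40 mm of it showing. The point is half-way up it.
- cup: Bystander: blue cup, 84 mm wide, 110 mm tall, near the table's far edge. Origin under its centre.
- paint_jar: Bystander: small orange paint jar, 52 mm wide, 60 mm tall, close in front of the robot. Origin under its centre.
- spray_can: Bystander: green spray can, 66 mm wide, 190 mm tall, far left. Origin under its centre.
- tape_roll: Bystander: yellow roll of tape lying flat, 100 mm across, 24 mm high, near left. Origin under its centre.
- screwdriver: Bystander: screwdriver lying on the right, 180 mm long along x. Origin under its middle.
Not all that is in view belongs to the job. There is more than one size of the holder; the job needs the middle-sized.

How it is judged (in metres and radians):
On the way, in this order (a step that is already met when the one before it is completed fails the run):
1. the guard pin is drawn right out of the bore (z of pin_grip in the frame of bore_mouth above 0.053 m), for 0.1 s.
2. the guard pin hangs upright in the side notch, let go (horizontal distance between pin_grip and notch below 0.012 m and z of pin_grip in the frame of notch between 0.019 and 0.027 m and angle between pin_grip's own z axis and vertical below 0.12 rad and contact force between the fingers and guard_pin below 0.05 N), for 0.3 s.
3. the stylus is lifted right out of the holder (z of stylus_tip in the frame of holder above 0.087 m), for 0.1 s.
At the end, for the whole second after the job is handed in: Pin upright (0.12 rad) in the notch, at most 12 mm from its middle, within 4 mm of its resting height, still, not touched by the fingers; stylus gripped, within 0.25 rad of vertical, tip in the bore, holding the button more than 5 of its 8 mm down with over 1.5 N (all of step 2 and linear speed of guard_pin below 0.02 m/s and value of joint reset_button above 0.005 m and contact force between stylus and reset_button above 1.5 N and contact force between the fingers and stylus above 2 N and horizontal distance between stylus_tip and bore_mouth below 0.008 m and angle between stylus_grip's own z axis and vertical below 0.25 rad); the arm keeps its last pose, push and grip.
It fails at once if the button is rammed (more than 40 N) (contact force between stylus and reset_button above 40 N).
It fails at once if a bystander is pushed more than 40 mm away (distance of any of marker_center, cup, paint_jar, spray_can, tape_roll, screwdriver from where it was at the start of the episode above 0.04 m).
It fails at once if a bystander is knocked over (angle between any of marker_center, cup, paint_jar, spray_can's own z axis and vertical above 0.5 rad).
It also fails if it takes over 64 s, if anything falls off the work surface, if the arm or the gripper's body presses on something with over 40 N, if the wrist force passes 120 N, or if a joint passes its speed limit or range.

## Robot

A 6-joint arm with a two-finger parallel gripper is mounted at the origin on the work surface. World frame = base frame: x ahead of the robot, y to its left, z up, the work surface at z = 0. Lengths are in mm, angles in rad, forces in N, time in s.
With the tool pointing down it reaches from about 350 to 1000 mm from the base axis. Payload 7.1 kg.
Tool frame: the origin (TCP) lies at the very end of the fingers, on their centre line; the grasp point (between the pads) lies 19 mm behind it; z points along the fingers, y is the line along which they close (so a half turn about z gives the same grasp; the last joint's range is limited). The gripper opens to 85 mm and grips with 20 to 120 N. Pads are 22 mm wide; open, the fingers measure 114 mm over their backs; the gripper's body (76 mm by 85 mm) begins 54 mm behind the grasp point. The pads swing forward as they close: fully open they stand 13 mm farther back than shut.
Start: joints at [-1.328, 0.423, 1.63, -0, 1.089, -0.019], TCP at [161.781, -603.682, 231.319] pointing down, gripper open.
Joint ranges: [-3, 3], [-0.9, 2.11], [0.09, 2.58], [-1.31, 4.45], [0.11, 2.69], [-2.54, 2.54]. Speed limits (rad/s): [2.39, 2.39, 3.01, 3.14, 3.14, 3.14].

## Interface

Orientations are given as a unit quaternion [x, y, z, w].
In Python, from cell import bot gives the robot as it stands.
- The arm moves only by the tool servo_tool, never from a script. Its argument "commands" is a list that holds one entry, the list of rows, each a list of 6 numbers: the shift along the tool's x, y, z in units of 10 cm (1.0 is 10 cm), then the turn, a rotation vector about the tool's x, y, z in units of pi rad (1.0 is pi rad). A call has 1 to 5 rows; each row is the pose to reach, as a shift and turn from the pose commanded when the call began, along the tool's axes at that moment, turning the shorter way round; what a row does not reach only later rows make up. A row lasts 1/8 s, in which the tool goes at most 62.5 mm and 10.7 degrees, less where a joint would pass 70% of its speed; a pose out of reach is approached as far as the arm can. A call with a number of a shift or a turn outside -1 to 1 is refused whole. A call with a gripper value outside its range is refused whole. "hand" is the opening, from 0 (shut) to 1 (fully open), set as the call begins (left out, the last holds). The fingers move at their own pace and stop on an object; the grip force is fixed at half the most. Time passes only in rows, so rows that repeat a pose let the fingers close. It gives the time, the measured TCP pose, the force, the opening and the grip force at its end, in the units of the state.
- bot.state(): the state, without advancing time (a new reading comes with each control period).
- bot.read_camera(name): name is "side" or "top" or "wrist"; returns the picture (400x640x3 uint8, blue, green, red); there is no depth.
- bot.get_calibration(name): a dict with "K" (3x3 intrinsics, pixels), "extrinsics" (4x4, takes a point from world to camera coordinates); the wrist camera has in their place "mount" (4x4, takes a point from camera to tool coordinates, whose origin is the TCP and whose axes are the flange's). Camera axes: x right, y down, z forward; pixel columns grow to the right and rows downward; lengths in mm; the calibration is good to about 2 mm. A picture is of the moment at which its call begins: read the wrist's pose just before it. get_calibration takes no time and is no camera call.
- bot.job_done(): hands the job in; it is judged then, once.
Trained networks look in the newest picture that a camera, given by its name, has taken for a name from the list of things; names that differ only in an ending like _2 or _b are one class to them, and where a whole thing is asked for, a point or a joint stands for the part that bears it (a point fixed in the world has none). Each returns a list of dicts, best first, with "p" (0 to 1); they miss things now and then, are a little off and sometimes report something else, mostly with a low value. They report only what shows in the picture. A call takes as long as a camera call. They do not tell look-alikes from the thing itself.
- bot.recognise(camera, thing): "pixel" ([row, column] in pixels, amid what is visible of it).
- bot.mark_of(camera, thing): "pixel" ([row, column] in pixels: a listed point, or the origin of a listed thing).
The state is a dict: "time_s": time; "joint_positions": joint angles; "dq": joint speeds; "effort": joint torques, N m; "tcp_pos": TCP position; "orientation": TCP orientation; "ft_force": force on the tool from outside, world axes, zero at the start; "wrist_torque": the same for the moment, N m; "opening": finger opening in mm; "grasp_force": force on a finger pad.
Only numpy, scipy, OpenCV 4.12 (cv2) and the standard library are available. Lean on these libraries where they do the work, as an engineer would, in place of code of your own. Each camera call takes 0.05 s, during which the arm holds its last target. There are 200 camera calls.

## Working session

There is one attempt and no reset: what is moved stays moved. The work goes in short steps, Python scripts to look and compute and a tool call to move; the robot and the scene stay as the last step left them, time stands still between calls to the robot, and variables do not carry over. Pictures are saved under pics/ and viewed, at most 10 in all, crops included, and the job is handed in when it is done.

Besides the shell and the picture viewer there is one more tool, called after "Call:" as name(argument=value, ...), one argument or row to a line, values as JSON. servo_tool: Moves the arm, as the interface text tells. Its arguments: {"type":"object","properties":{"commands":{"type":"array","items":{"type":"array","items":{"type":"array","items":{"type":"number"}}}},"hand":{"type":"number"}},"required":["commands"]}

```bash
mkdir -p pics; ls; python3 - <<'E'
from cell import bot
import cv2
for c in ("top","side"):
    im=bot.read_camera(c); cv2.imwrite(f"pics/{c}0.png",im)
    k=bot.get_calibration(c); print(c,k["K"],k["extrinsics"])
    for t in ("control_box","bore_mouth","notch","pin_grip","holder","stylus_grip","marker_center"):
        for f in ("mark_of",):
            print(c,t,[( [round(x) for x in d["pixel"]],round(d["p"],2)) for d in getattr(bot,f)(c,t)][:4])
print(bot.get_calibration("wrist"))
print(bot.state())
E
```

```text
pics
top [[486.9324008    0.         313.33253458]
 [  0.         486.9324008  204.91578246]
 [  0.           0.           1.        ]] [[-6.49238247e-02 -9.97887235e-01  2.44178905e-03  3.47275001e+01]
 [-9.72300284e-01  6.27081322e-02 -2.25166265e-01  5.81040141e+02]
 [ 2.24537422e-01 -1.69928073e-02 -9.74317295e-01  1.44807359e+03]
 [ 0.00000000e+00  0.00000000e+00  0.00000000e+00  1.00000000e+00]]
top control_box [([161, 309], 0.74), ([221, 360], 0.6)]
top bore_mouth [([211, 373], 0.82), ([160, 308], 0.26)]
top notch [([215, 270], 0.54), ([215, 371], 0.53)]
top pin_grip [([213, 372], 0.4), ([187, 183], 0.35)]
top holder [([172, 263], 0.9), ([272, 241], 0.89), ([216, 271], 0.62)]
top stylus_grip [([207, 276], 0.38)]
top marker_center [([207, 256], 0.36)]
side [[497.14323055   0.         311.47592053]
 [  0.         497.14323055 210.0060341 ]
 [  0.           0.           1.        ]] [[-9.95153625e-01 -9.72418103e-02  1.46045424e-02  5.63615983e+02]
 [-6.78935425e-02  5.72044441e-01 -8.17407869e-01  1.38317122e+02]
 [ 7.11317736e-02 -8.14437958e-01 -5.75874191e-01  1.44826209e+03]
[... 891 characters left out ...]
array([-1.32804574e+00,  4.23096137e-01,  1.62987277e+00,  1.43484255e-06,
        1.08862853e+00, -1.90031131e-02]), 'dq': array([-2.45843118e-04,  1.11311001e-03, -9.13364865e-04, -8.87821259e-05,
        1.27375407e-03, -1.23547488e-03]), 'effort': array([-4.68026565e-05, -5.57274199e+01, -2.82133788e+01,  2.71794806e-04,
        5.95773945e-04,  2.30979174e-05]), 'tcp_pos': array([ 161.75567877, -603.69680438,  231.33219599]), 'orientation': array([ 9.91447886e-01,  1.30503213e-01,  3.64806501e-07, -2.44626774e-06]), 'ft_force': array([-0.36259912,  0.17614429, -0.86062769]), 'wrist_torque': array([ 0.05753732, -0.0470895 ,  0.04523952]), 'grasp_force': 0.0, 'opening': 85.10918998704747}
```

View pics/top0.png

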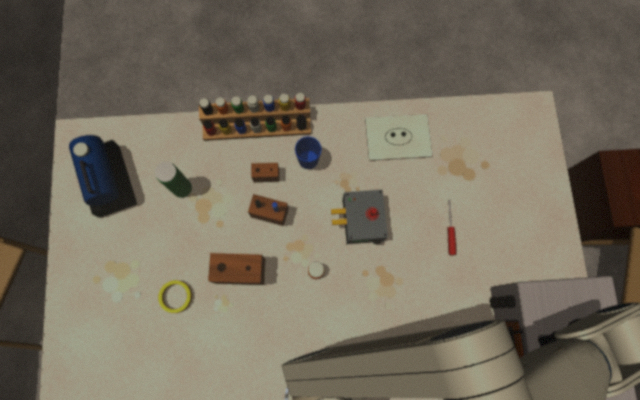

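View pics/side0.png

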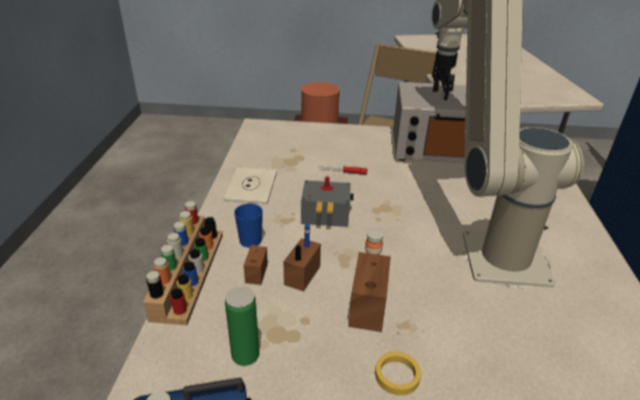

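Top view: three wooden holders, small (row 172, col 265), middle (208, 268) and large (268, 237). The middle one fits: it is middle-sized and carries the blue stylus and the black marker. The control box is at (217, 365), the red pin at (213, 372) and the fork at (216, 338). In the side view the pin is at (182, 327) and the stylus at (234, 308).

```bash
cat > h.py <<'E'
import numpy as np, cv2
from cell import bot
from scipy.spatial.transform import Rotation as R
def cam(c,st=None):
    k=bot.get_calibration(c)
    if c!="wrist": return k["K"],k["extrinsics"]
    st=st or bot.state(); T=np.eye(4); T[:3,:3]=R.from_quat(st["orientation"]).as_matrix(); T[:3,3]=st["tcp_pos"]
    return k["K"],np.linalg.inv(T@k["mount"])
def ray(KE,px):
    K,E=KE; d=E[:3,:3].T@np.linalg.solve(K,[px[1],px[0],1.]); return -E[:3,:3].T@E[:3,3],d
def onz(KE,px,z):
    o,d=ray(KE,px); return o+d*(z-o[2])/d[2]
def tri(rs):
    A=0;b=0
    for o,d in rs:
        d=d/np.linalg.norm(d);P=np.eye(3)-np.outer(d,d);A=A+P;b=b+P@o
    return np.linalg.solve(A,b)
def proj(KE,p):
    K,E=KE; q=K@(E[:3,:3]@np.asarray(p,float)+E[:3,3]); return q[1]/q[2],q[0]/q[2]
def to_tool(target,yaw_y=None,st=None):
    """shift in 10cm units along tool axes to a world TCP target"""
    st=st or bot.state(); M=R.from_quat(st["orientation"]).as_matrix()
    return M.T@(np.asarray(target)-st["tcp_pos"])/100
E
python3 - <<'E'
from h import *
T,S=cam("top"),cam("side")
np.set_printoptions(precision=1,suppress=True)
print("pin",tri([ray(T,(213,372)),ray(S,(182,328))]), onz(T,(213,372),113),onz(S,(182,328),113))
print("stylus",tri([ray(T,(207,276)),ray(S,(234,308))]), onz(T,(207,276),120))
print("marker",onz(T,(205,258),105),"fork",onz(T,(216,338),90), onz(S,(208,324),90))
print("holder corners",[onz(T,p,85) for p in ((196,254),(207,289),(223,284),(213,248))])
print("box corners",[onz(T,p,90) for p in ((191,344),(190,384),(238,387),(242,346))])
im=cv2.imread("pics/top0.png")
cv2.imwrite("pics/crop.png",cv2.resize(im[150:290,200:400],None,fx=4,fy=4,interpolation=2))
E
```

```text
pin [ 534.3 -176.4  109.9] [ 535.1 -176.2  113. ] [ 532.6 -170.8  113. ]
stylus [568.4 110.  121.1] [570.5 110.  120. ]
marker [583.7 164.9 105. ] fork [537.2 -75.2  90. ] [536. -60.  90.]
holder corners [array([617.7, 178.1,  85. ]), array([576. ,  72.3,  85. ]), array([527.1,  90.2,  85. ]), array([565.3, 198.4,  85. ])]
box corners [array([614.4, -99.6,  90. ]), array([ 609.7, -223. ,   90. ]), array([ 460.2, -217.4,   90. ]), array([456. , -93.1,  90. ])]
```

View pics/crop.png

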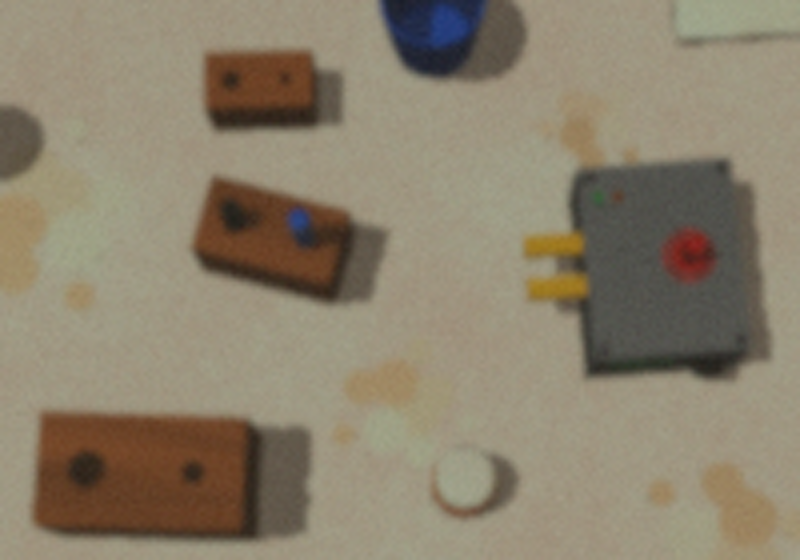

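The crop confirms the middle holder: marker on the left at crop (235, 213), blue stylus on the right at (300, 222). Moving to hover over the pin now.

Call:
servo_tool(
  commands=[
    [[0.5, -0.32, -0.05, 0, 0, 0], [0.95, -0.63, -0.05, 0, 0, 0], [0.95, -0.63, -0.05, 0, 0, 0]],
  ],
  hand=1,
)

```text
time_s: 1.18
tcp_pos: [239.0, -515.7, 236.4]
orientation: [0.991, 0.132, 0.0, -0.001]
ft_force: [-0.1, -0.2, -0.1]
opening: 85.5
grasp_force: 0.0
```

Call:
servo_tool(
  commands=[
    [[0.5, -0.32, -0.05, 0, 0, 0], [0.95, -0.63, -0.05, 0, 0, 0]],
  ],
)

```text
time_s: 1.42
tcp_pos: [313.4, -432.9, 241.8]
orientation: [0.992, 0.13, 0.0, 0.001]
ft_force: [0.4, -0.4, 0.8]
opening: 85.2
grasp_force: 0.0
```

Call:
servo_tool(
  commands=[
    [[0.5, -0.32, -0.05, 0, 0, 0], [0.95, -0.63, -0.05, 0, 0, 0]],
  ],
)

```text
time_s: 1.68
tcp_pos: [389.4, -347.0, 247.0]
orientation: [0.991, 0.13, 0.001, 0.001]
ft_force: [0.4, -0.2, -1.1]
opening: 85.5
grasp_force: 0.0
```

Call:
servo_tool(
  commands=[
    [[0.5, -0.32, -0.05, 0, 0, 0], [0.95, -0.63, -0.05, 0, 0, 0]],
  ],
)

```text
time_s: 1.92
tcp_pos: [465.2, -261.4, 252.0]
orientation: [0.991, 0.13, 0.001, 0.001]
ft_force: [0.5, -0.4, 0.1]
opening: 85.4
grasp_force: 0.0
```

Call:
servo_tool(
  commands=[
    [[0.5, -0.32, 0, 0, 0, -0.05], [0.91, -0.65, 0, 0, 0, -0.11], [0.91, -0.65, 0, 0, 0, -0.17], [0.91, -0.65, 0, 0, 0, -0.23], [0.91, -0.65, 0, 0, 0, -0.29]],
  ],
)

```text
time_s: 2.55
tcp_pos: [535.1, -176.2, 251.4]
orientation: [0.832, 0.554, 0.0, 0.0]
ft_force: [-0.3, -0.5, -0.1]
opening: 85.3
grasp_force: 0.0
```

Call:
servo_tool(
  commands=[
    [[0, 0, 0, 0, 0, -0.058], [0, 0, 0, 0, 0, -0.116], [0, 0, 0, 0, 0, -0.116]],
  ],
)

```text
time_s: 2.92
tcp_pos: [534.9, -176.3, 251.4]
orientation: [0.721, 0.693, 0.0, 0.0]
ft_force: [0.3, 0.6, 0.6]
opening: 85.1
grasp_force: 0.0
```

```bash
python3 - <<'E'
from h import *
np.set_printoptions(precision=1,suppress=True)
st=bot.state();W=cam("wrist",st);im=bot.read_camera("wrist");cv2.imwrite("pics/w1.png",im)
print(st["tcp_pos"],st["orientation"])
for t,z in (("pin_grip",113),("bore_mouth",90),("notch",90),("control_box",0)):
    print(t,[(np.array(d["pixel"]),round(d["p"],2),onz(W,d["pixel"],z)) for d in bot.mark_of("wrist",t)][:2])
E
```

```text
[ 534.9 -176.3  251.4] [0.7 0.7 0.  0. ]
pin_grip [(array([185.1, 322.2]), 0.84, array([ 539. , -178.2,  113. ])), (array([171.1, 320.1]), 0.52, array([ 537.6, -165.4,  113. ]))]
bore_mouth [(array([178.5, 322.8]), 0.74, array([ 539.8, -178.4,   90. ]))]
notch [(array([ 59.7, 314.8]), 0.86, array([536.7, -73.3,  90. ]))]
control_box [(array([141.3, 322.3]), 0.77, array([ 541.1, -157. ,    0. ])), (array([183.4, 321.2]), 0.43, array([ 537.9, -209.1,    0. ]))]
```

View pics/w1.png

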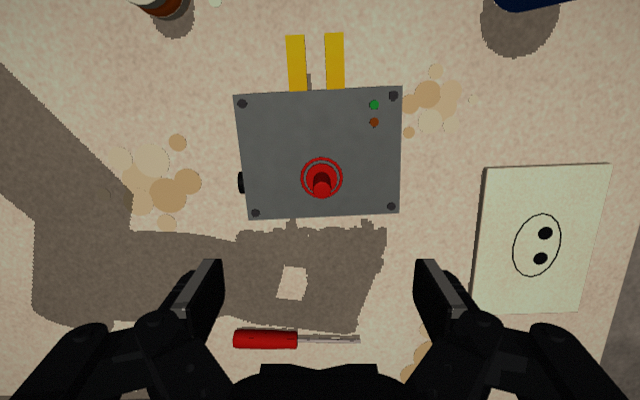

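The wrist view shows the box with the red ring and pin at (178, 322), and the yellow prongs at (60, 297) and (60, 334). I'll refine these with colour masks.

```bash
python3 - <<'E'
from h import *
np.set_printoptions(precision=1,suppress=True)
W=cam("wrist");im=cv2.imread("pics/w1.png");hsv=cv2.cvtColor(im,cv2.COLOR_BGR2HSV)
yel=cv2.inRange(hsv,(18,170,120),(32,255,255)); yel[100:]=0
n,l,s,c=cv2.connectedComponentsWithStats(yel)
pr=[]
for i in range(1,n):
    if s[i,4]>200:
        q=cv2.boxPoints(cv2.minAreaRect(np.argwhere(l==i)[:,::-1].astype(np.float32)))
        print(s[i]);
        for p in q: print("  ",onz(W,p[::-1],90))
        pr.append(onz(W,c[i][::-1],90)); print("c",pr[-1])
cs=[onz(W,p,90) for p in ((95,234),(86,402),(213,400),(219,248))];print(cs)
red=cv2.inRange(hsv,(0,150,60),(8,255,255))|cv2.inRange(hsv,(172,150,60),(180,255,255));red[250:]=0;red[:140]=0
x,y,w,h=cv2.boundingRect(red[:, 250:400]);x+=250;print(x,y,w,h,"ring width centre",onz(W,(y+h/2,x+w/2),90), onz(W,(y,x+w/2),90),onz(W,(178,x),90),onz(W,(178,x+w),90))
E
```

```text
[ 325   32   20   57 1032]
   [545.4 -51.9  90. ]
   [560.7 -52.2  90. ]
   [561.3 -96.6  90. ]
   [545.1 -96.4  90. ]
c [553.2 -73.8  90. ]
[ 285   35   23   56 1026]
   [512.3 -52.7  90. ]
   [527.7 -52.2  90. ]
   [529.  -96.9  90. ]
   [512.8 -97.4  90. ]
c [520.4 -74.2  90. ]
[array([464.1, -98.6,  90. ]), array([611.7, -97. ,  90. ]), array([ 614.4, -216.1,   90. ]), array([ 463.9, -216.4,   90. ])]
300 157 43 42 ring width centre [ 538.4 -177.3   90. ] [ 539.1 -157.    90. ] [ 517.9 -176.5   90. ] [ 558.8 -178.1   90. ]
```

Call:
servo_tool(
  commands=[
    [[-0.01, 0.035, 0.4, 0, 0, 0], [-0.01, 0.035, 0.8, 0, 0, 0], [-0.01, 0.035, 0.9, 0, 0, 0]],
  ],
)

```text
time_s: 3.55
tcp_pos: [536.6, -176.2, 159.1]
orientation: [0.721, 0.693, -0.001, -0.002]
ft_force: [-0.1, -0.1, 0.9]
opening: 85.8
grasp_force: 0.0
```

Call:
servo_tool(
  commands=[
    [[0, 0, 0.3, 0, 0, 0], [0, 0, 0.55, 0, 0, 0], [0, 0, 0.6, 0, 0, 0], [0, 0, 0.6, 0, 0, 0]],
  ],
)

```text
time_s: 4.05
tcp_pos: [538.8, -176.9, 102.2]
orientation: [0.72, 0.694, 0.0, 0.0]
ft_force: [0.1, -1.2, -0.5]
opening: 85.6
grasp_force: 0.0
```

Call:
servo_tool(
  commands=[
    [[0, 0, 0, 0, 0, 0], [0, 0, 0, 0, 0, 0], [0, 0, 0, 0, 0, 0], [0, 0, 0, 0, 0, 0], [0, 0, 0, 0, 0, 0]],
  ],
  hand=0,
)

```text
time_s: 4.68
tcp_pos: [538.4, -176.8, 101.7]
orientation: [0.72, 0.694, 0.0, 0.0]
ft_force: [-0.9, 0.7, 5.6]
opening: 13.7
grasp_force: 58.4
```

Call:
servo_tool(
  commands=[
    [[0, 0, 0, 0, 0, 0], [0, 0, 0, 0, 0, 0], [0, 0, 0, 0, 0, 0]],
  ],
)

```text
time_s: 5.05
tcp_pos: [538.4, -176.8, 101.7]
orientation: [0.72, 0.694, 0.0, 0.0]
ft_force: [-2.1, 0.8, 5.4]
opening: 14.1
grasp_force: 58.4
```

Call:
servo_tool(
  commands=[
    [[0, 0, -0.1, 0, 0, 0], [0, 0, -0.25, 0, 0, 0], [0, 0, -0.4, 0, 0, 0], [0, 0, -0.5, 0, 0, 0], [0, 0, -0.5, 0, 0, 0]],
  ],
)

```text
time_s: 5.68
tcp_pos: [538.8, -176.9, 152.5]
orientation: [0.72, 0.694, 0.0, 0.001]
ft_force: [-0.5, -0.2, -0.9]
opening: 14.5
grasp_force: 58.4
```

```bash
python3 - <<'E'
from h import *
np.set_printoptions(precision=1,suppress=True)
st=bot.state();W=cam("wrist",st);im=bot.read_camera("wrist");cv2.imwrite("pics/w2.png",im)
print(st["tcp_pos"],st["opening"],st["grasp_force"],st["ft_force"])
z=st["tcp_pos"][2]
for t in ("pin_grip","guard_pin","notch","bore_mouth"):
    print(t,[(np.array(d["pixel"]),round(d["p"],2),onz(W,d["pixel"],{"pin_grip":z+12,"guard_pin":z-39}.get(t,90))) for d in bot.mark_of("wrist",t)][:2])
E
```

```text
[ 538.8 -176.9  152.5] 14.525212241969896 58.4314888715744 [-0.5 -0.2 -0.9]
pin_grip [(array([272.4, 318.4]), 0.85, array([ 539.5, -175.5,  164.5]))]
guard_pin [(array([231. , 314.8]), 0.65, array([ 537.4, -178.1,  113.5]))]
notch []
bore_mouth [(array([215. , 315.4]), 0.61, array([ 537.6, -177.1,   90. ]))]
```

View pics/w2.png

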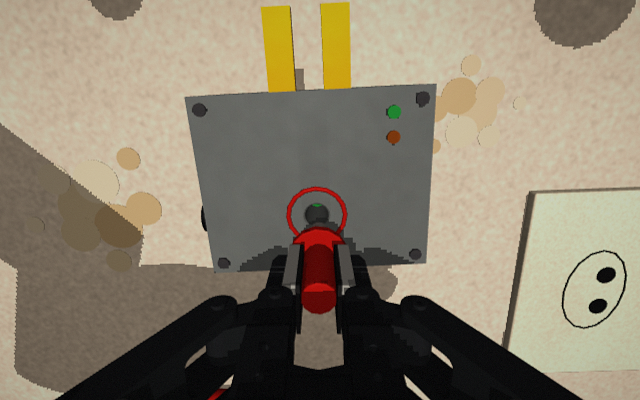

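The pin is held upright clear of the bore: ring at (214, 317), prongs at about (48, 278) and (48, 336). Measuring the notch against the bore.

```bash
python3 - <<'E'
from h import *
np.set_printoptions(precision=1,suppress=True)
W=cam("wrist");im=cv2.imread("pics/w2.png");hsv=cv2.cvtColor(im,cv2.COLOR_BGR2HSV)
yel=cv2.inRange(hsv,(18,170,120),(32,255,255)); yel[100:]=0
for r in (20,50,80):
    c=np.flatnonzero(yel[r]); g=np.argmax(np.diff(c)); print([onz(W,(r,x),90)[:2] for x in (c[0],c[g]+1,c[g+1],c[-1]+1)])
red=cv2.inRange(hsv,(0,150,60),(8,255,255))|cv2.inRange(hsv,(172,150,60),(180,255,255));red[222:]=0;red[:140]=0
p=np.argwhere(red); out=[]
for r in range(190,220):
    c=np.flatnonzero(red[r]); 
    if len(c): out+=[(c[0],r),(c[-1]+1,r)]
(cx,cy),ax,_=cv2.fitEllipse(np.array(out,np.float32)); print(cx,cy,ax,onz(W,(cy,cx),90))
E
```

```text
[array([511.7, -59.6]), array([527.7, -60.2]), array([544.2, -60.9]), array([560.2, -61.5])]
[array([512. , -74.8]), array([527.8, -75.4]), array([544.8, -76.1]), array([560.1, -76.7])]
[array([512.3, -90.9]), array([528. , -91.5]), array([544.8, -92.1]), array([560.5, -92.7])]
316.746826171875 214.44432067871094 (56.10582733154297, 60.39467239379883) [ 537.3 -175.7   90. ]
```

Call:
servo_tool(
  commands=[
    [[0.3, -0.015, 0, 0, 0, 0], [0.6, -0.03, 0, 0, 0, 0], [0.6, -0.03, 0, 0, 0, 0]],
  ],
)

```text
time_s: 6.3
tcp_pos: [536.9, -115.1, 150.8]
orientation: [0.719, 0.695, -0.0, -0.001]
ft_force: [0.2, -0.2, -1.0]
opening: 14.4
grasp_force: 58.4
```

Call:
servo_tool(
  commands=[
    [[0.25, -0.015, 0, 0, 0, 0], [0.44, -0.027, 0, 0, 0, 0], [0.44, -0.027, 0, 0, 0, 0], [0.44, -0.027, 0.1, 0, 0, 0], [0.44, -0.027, 0.16, 0, 0, 0]],
  ],
)

```text
time_s: 6.92
tcp_pos: [536.0, -73.1, 134.4]
orientation: [0.72, 0.694, -0.0, -0.0]
ft_force: [-0.0, 0.2, 0.1]
opening: 14.0
grasp_force: 58.4
```

```bash
python3 - <<'E'
from h import *
np.set_printoptions(precision=1,suppress=True)
st=bot.state();W=cam("wrist",st);im=bot.read_camera("wrist")
print(st["tcp_pos"],st["ft_force"],st["orientation"])
cv2.imwrite("pics/w3.png",cv2.resize(im[150:350,180:460],None,fx=2.5,fy=2.5,interpolation=2))
E
```

```text
[536.  -73.1 134.4] [-0.   0.2  0.1] [ 0.7  0.7 -0.  -0. ]
```

View pics/w3.png

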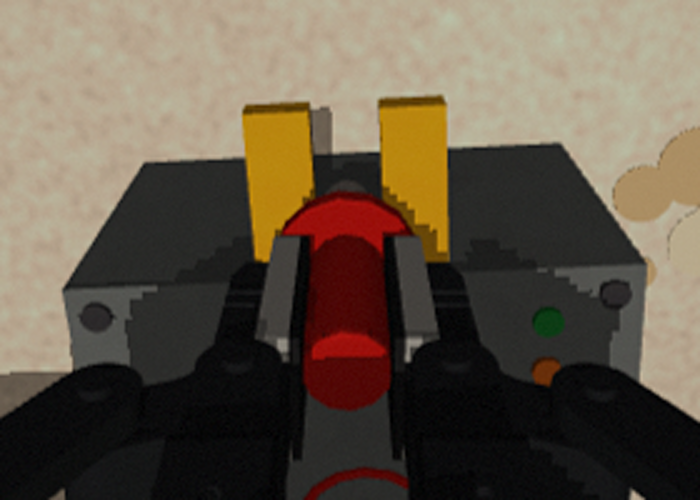

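The pin (column 348) is centred over the slot (edges at 315 and 382). Lowering it.

Call:
servo_tool(
  commands=[
    [[0, 0, 0.08, 0, 0, 0], [0, 0, 0.16, 0, 0, 0], [0, 0, 0.22, 0, 0, 0], [0, 0, 0.28, 0, 0, 0], [0, 0, 0.31, 0, 0, 0]],
  ],
)

```text
time_s: 7.6
tcp_pos: [536.2, -72.5, 103.9]
orientation: [0.72, 0.694, -0.0, -0.0]
ft_force: [-0.1, -0.1, 0.1]
opening: 14.3
grasp_force: 58.4
```

Call:
servo_tool(
  commands=[
    [[0, 0, 0.01, 0, 0, 0], [0, 0, 0.01, 0, 0, 0]],
  ],
)

```text
time_s: 7.85
tcp_pos: [536.4, -72.6, 103.4]
orientation: [0.72, 0.694, 0.0, 0.0]
ft_force: [-0.9, 0.1, 0.2]
opening: 14.2
grasp_force: 58.4
```

Call:
servo_tool(
  commands=[
    [[0, 0, 0.015, 0, 0, 0], [0, 0, 0.015, 0, 0, 0], [0, 0, 0.015, 0, 0, 0]],
  ],
)

```text
time_s: 8.22
tcp_pos: [536.4, -72.6, 101.9]
orientation: [0.72, 0.694, 0.0, 0.0]
ft_force: [0.0, 0.8, -0.7]
opening: 14.4
grasp_force: 58.4
```

Call:
servo_tool(
  commands=[
    [[0, 0, 0, 0, 0, 0], [0, 0, 0, 0, 0, 0], [0, 0, 0, 0, 0, 0], [0, 0, 0, 0, 0, 0]],
  ],
  hand=1,
)

```text
time_s: 8.72
tcp_pos: [536.4, -72.6, 101.8]
orientation: [0.72, 0.694, 0.0, 0.0]
ft_force: [0.7, 0.2, 0.4]
opening: 84.6
grasp_force: 0.0
```

```bash
python3 - <<'E'
from h import *
np.set_printoptions(precision=1,suppress=True)
st=bot.state();W=cam("wrist",st);im=bot.read_camera("wrist")
print(st["tcp_pos"],st["ft_force"],st["opening"])
cv2.imwrite("pics/w4.png",cv2.resize(im[100:350,180:460],None,fx=2,fy=2,interpolation=2))
E
```

```text
[536.4 -72.6 101.8] [0.7 0.2 0.4] 84.55547608468508
```

View pics/w4.png

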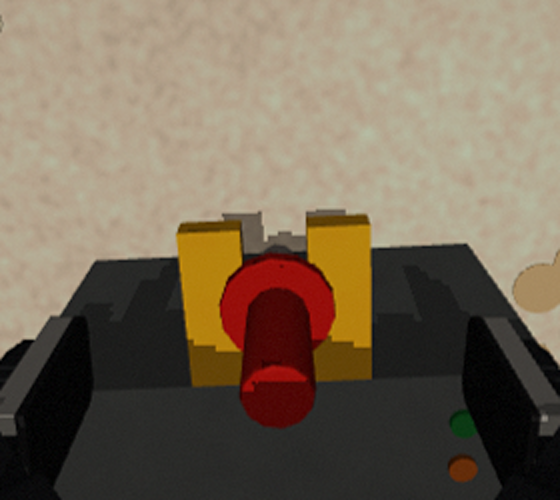

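The pin is parked: flange at (300, 277) on both prongs, upright. Next, the stylus.

Call:
servo_tool(
  commands=[
    [[0, 0, -0.3, 0, 0, 0], [0, 0, -0.7, 0, 0, 0], [0, 0, -1.0, 0, 0, 0]],
  ],
)

```text
time_s: 9.15
tcp_pos: [536.6, -72.6, 203.3]
orientation: [0.72, 0.694, 0.0, 0.0]
ft_force: [0.1, 0.5, -0.1]
opening: 85.6
grasp_force: 0.0
```

Call:
servo_tool(
  commands=[
    [[0.4, 0.05, -0.2, 0, 0, 0], [0.92, 0.13, -0.4, 0, 0, 0], [0.92, 0.13, -0.6, 0, 0, 0]],
  ],
)

```text
time_s: 9.52
tcp_pos: [553.1, 21.7, 262.6]
orientation: [0.719, 0.695, 0.0, -0.0]
ft_force: [0.6, 0.6, -0.3]
opening: 85.3
grasp_force: 0.0
```

Call:
servo_tool(
  commands=[
    [[0.4, 0.05, 0, 0, 0, 0.05], [0.92, 0.13, 0, 0, 0, 0.102], [0.92, 0.13, 0, 0, 0, 0.102], [0.92, 0.13, 0, 0, 0, 0.102]],
  ],
)

```text
time_s: 10.02
tcp_pos: [568.9, 110.3, 261.5]
orientation: [0.821, 0.571, -0.0, -0.0]
ft_force: [-0.5, -0.2, -0.7]
opening: 85.4
grasp_force: 0.0
```

```bash
python3 - <<'E'
from h import *
np.set_printoptions(precision=1,suppress=True)
st=bot.state();W=cam("wrist",st);im=bot.read_camera("wrist");cv2.imwrite("pics/w5.png",im)
print(st["tcp_pos"],st["orientation"])
for t,z in (("stylus_grip",120),("stylus",15),("marker_center",67),("holder",0)):
    print(t,[(np.array(d["pixel"]),round(d["p"],2),onz(W,d["pixel"],z)) for d in bot.mark_of("wrist",t)][:2])
E
```

```text
[568.9 110.3 261.5] [ 0.8  0.6 -0.  -0. ]
stylus_grip [(array([179. , 317.8]), 0.91, array([570. , 113.2, 120. ])), (array([312.6, 344.1]), 0.33, array([545.7, -29.2, 120. ]))]
stylus [(array([157.7, 318.7]), 0.84, array([570. , 110.8,  15. ]))]
marker_center [(array([108.3, 317.3]), 0.91, array([589.7, 167.7,  67. ])), (array([328.9, 359.6]), 0.45, array([546.2, -99. ,  67. ]))]
holder [(array([103. , 144.6]), 0.81, array([399. , 240.9,   0. ])), (array([ 91.1, 416.5]), 0.65, array([703.4, 142. ,   0. ]))]
```

View pics/w5.png

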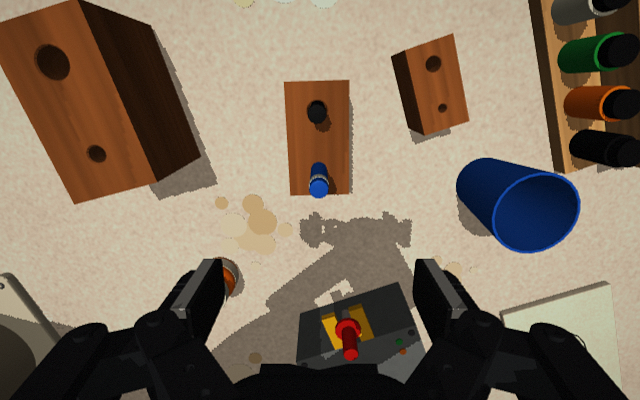

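Stylus at (179, 318), marker at (112, 317), both in the middle holder, and the pin is still seated in the fork. Descending.

Call:
servo_tool(
  commands=[
    [[0.02, 0.005, 0.4, 0, 0, 0], [0.02, 0.005, 0.8, 0, 0, 0], [0.02, 0.005, 0.9, 0, 0, 0]],
  ],
)

```text
time_s: 10.65
tcp_pos: [568.8, 111.1, 169.6]
orientation: [0.822, 0.57, -0.002, -0.001]
ft_force: [0.2, -0.1, -0.7]
opening: 85.4
grasp_force: 0.0
```

Call:
servo_tool(
  commands=[
    [[0, 0, 0.3, 0, 0, 0], [0, 0, 0.55, 0, 0, 0], [0, 0, 0.68, 0, 0, 0], [0, 0, 0.68, 0, 0, 0]],
  ],
)

```text
time_s: 11.15
tcp_pos: [570.5, 111.8, 103.9]
orientation: [0.822, 0.57, -0.0, -0.0]
ft_force: [1.0, -1.6, 0.2]
opening: 85.4
grasp_force: 0.0
```

Call:
servo_tool(
  commands=[
    [[0, 0, 0, 0, 0, 0], [0, 0, 0, 0, 0, 0], [0, 0, 0, 0, 0, 0], [0, 0, 0, 0, 0, 0], [0, 0, 0, 0, 0, 0]],
  ],
  hand=0,
)

```text
time_s: 11.78
tcp_pos: [570.6, 112.1, 104.3]
orientation: [0.822, 0.57, 0.0, 0.0]
ft_force: [-0.6, -0.5, 3.6]
opening: 14.4
grasp_force: 58.3
```

Call:
servo_tool(
  commands=[
    [[0, 0, 0, 0, 0, 0], [0, 0, 0, 0, 0, 0], [0, 0, 0, 0, 0, 0]],
  ],
)

```text
time_s: 12.15
tcp_pos: [570.6, 112.1, 104.2]
orientation: [0.822, 0.57, 0.0, 0.0]
ft_force: [-0.5, -0.6, 4.4]
opening: 14.5
grasp_force: 58.5
```

Call:
servo_tool(
  commands=[
    [[0, 0, -0.15, 0, 0, 0], [0, 0, -0.35, 0, 0, 0], [0, 0, -0.6, 0, 0, 0], [0, 0, -0.85, 0, 0, 0], [0, 0, -0.85, 0, 0, 0]],
  ],
)

```text
time_s: 12.78
tcp_pos: [571.8, 112.3, 191.3]
orientation: [0.822, 0.57, 0.002, 0.001]
ft_force: [-0.2, 0.0, -1.3]
opening: 14.9
grasp_force: 58.4
```

Call:
servo_tool(
  commands=[
    [[0, 0, -0.3, 0, 0, 0], [0, 0, -0.6, 0, 0, 0], [0, 0, -0.6, 0, 0, 0]],
  ],
)

```text
time_s: 13.15
tcp_pos: [571.4, 112.2, 250.2]
orientation: [0.822, 0.57, 0.002, 0.001]
ft_force: [0.9, 0.4, -1.0]
opening: 14.9
grasp_force: 58.4
```

```bash
python3 - <<'E'
from h import *
np.set_printoptions(precision=1,suppress=True)
st=bot.state();W=cam("wrist",st);im=bot.read_camera("wrist");cv2.imwrite("pics/w6.png",im)
p=st["tcp_pos"];print(p,st["orientation"],st["opening"])
for t,z in (("stylus_grip",p[2]+16),("stylus_tip",p[2]-89)):
    print(t,[(np.array(d["pixel"]),round(d["p"],2),onz(W,d["pixel"],z)-p) for d in bot.mark_of("wrist",t)][:2])
print("expected tip px",proj(W,p-[0,0,89.2]))
E
```

```text
[571.4 112.2 250.2] [0.8 0.6 0.  0. ] 14.872086049407828
stylus_grip []
stylus_tip [(array([199.6, 318.1]), 0.55, array([  1.3,   1.6, -89. ])), (array([135.4, 316.6]), 0.38, array([ 16.9,  46.2, -89. ]))]
expected tip px (np.float64(202.00383907319176), np.float64(317.18602185747596))
```

View pics/w6.png

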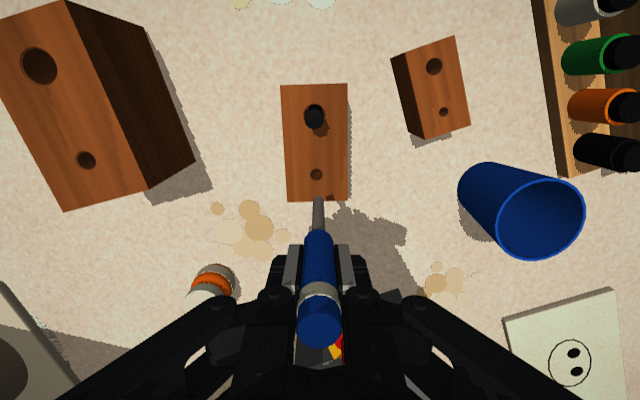

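The stylus is held upright with its tip at (199, 318) and its hole empty behind it. Carrying it over the bore at this height, since the tip at about 161 mm clears the pin.

Call:
servo_tool(
  commands=[
    [[-0.45, 0.11, 0, 0, 0, 0], [-0.95, 0.23, 0, 0, 0, 0], [-0.95, 0.23, 0, 0, 0, 0]],
  ],
)

```text
time_s: 13.68
tcp_pos: [557.2, 12.3, 247.0]
orientation: [0.823, 0.568, -0.002, -0.001]
ft_force: [0.2, -0.3, -0.2]
opening: 14.4
grasp_force: 58.4
```

Call:
servo_tool(
  commands=[
    [[-0.45, 0.11, 0, 0, 0, 0], [-0.95, 0.23, 0, 0, 0, 0], [-0.95, 0.23, 0, 0, 0, 0]],
  ],
)

```text
time_s: 14.05
tcp_pos: [546.1, -84.1, 247.5]
orientation: [0.823, 0.569, -0.001, -0.001]
ft_force: [-0.0, 0.9, -0.5]
opening: 15.0
grasp_force: 58.5
```

Call:
servo_tool(
  commands=[
    [[-0.45, 0.11, 0, 0, 0, 0], [-0.94, 0.23, 0, 0, 0, 0], [-0.94, 0.23, 0.2, 0, 0, 0], [-0.94, 0.23, 0.45, 0, 0, 0], [-0.94, 0.23, 0.5, 0, 0, 0]],
  ],
)

```text
time_s: 14.68
tcp_pos: [534.4, -176.7, 196.4]
orientation: [0.821, 0.57, -0.001, -0.002]
ft_force: [0.6, -0.6, -0.8]
opening: 14.4
grasp_force: 58.5
```

```bash
cat > meas.py <<'E'
from h import *
import sys
np.set_printoptions(precision=2,suppress=True)
for i in range(2): 
    st=bot.state();im=bot.read_camera("wrist")
W=cam("wrist",st);cv2.imwrite(f"pics/{sys.argv[1]}.png",im)
p=st["tcp_pos"];print(p,st["orientation"],st["ft_force"])
M=R.from_quat(st["orientation"]).as_matrix()
for t,z in (("bore_mouth",90),("stylus_tip",p[2]-89.2)):
    print(t,[(np.array(d["pixel"]),round(d["p"],2),onz(W,d["pixel"],z)) for d in bot.mark_of("wrist",t)][:2])
hsv=cv2.cvtColor(im,cv2.COLOR_BGR2HSV)
red=cv2.inRange(hsv,(0,150,60),(8,255,255))|cv2.inRange(hsv,(172,150,60),(180,255,255))
b=proj(W,[538,-176.6,90]); m=np.zeros_like(red); cv2.circle(m,(int(b[1]),int(b[0])),50,255,-1); red&=m
c,_=cv2.findContours(red,cv2.RETR_EXTERNAL,cv2.CHAIN_APPROX_NONE); q=np.vstack(c)
(cx,cy),ax,_=cv2.fitEllipse(cv2.convexHull(q)); print("ring",cy,cx,ax,onz(W,(cy,cx),90))
print("tip px expected",proj(W,p-[0,0,89.2]),"bore expected",b)
x,y=int(cx),int(cy); cv2.imwrite(f"pics/{sys.argv[1]}c.png",cv2.resize(im[max(y-60,0):y+100,x-100:x+100],None,fx=3.5,fy=3.5,interpolation=2))
E
python3 meas.py w7
```

```text
[ 534.8  -176.86  196.92] [ 0.82  0.57 -0.   -0.  ] [ 0.09  0.36 -1.84]
bore_mouth [(array([193.2, 319.8]), 0.85, array([ 536.47, -176.32,   90.  ]))]
stylus_tip [(array([198.3, 317.6]), 0.96, array([ 535.52, -174.17,  107.72]))]
ring 193.12937927246094 322.4646911621094 (48.115509033203125, 50.726783752441406) [ 538.47 -177.01   90.  ]
tip px expected (np.float64(201.83176169548804), np.float64(317.9649541443777)) bore expected (np.float64(192.86829850973814), np.float64(321.7316421834535))
```

Call:
servo_tool(
  commands=[
    [[-0.011, 0.031, 0, 0, 0, 0], [-0.011, 0.031, 0.06, 0, 0, 0], [-0.011, 0.031, 0.12, 0, 0, 0], [-0.011, 0.031, 0.12, 0, 0, 0]],
  ],
)

```text
time_s: 15.38
tcp_pos: [537.5, -180.1, 186.1]
orientation: [0.822, 0.57, -0.0, -0.001]
ft_force: [-0.7, 0.9, -0.8]
opening: 14.8
grasp_force: 58.5
```

```bash
python3 meas.py w8
```

```text
[ 537.75 -180.2   186.39] [ 0.82  0.57 -0.   -0.  ] [-0.24  0.45 -0.28]
bore_mouth [(array([196.3, 316.7]), 0.82, array([ 537.74, -178.13,   90.  ]))]
stylus_tip [(array([201.8, 320.1]), 0.61, array([ 539.47, -180.84,   97.19]))]
ring 194.71377563476562 317.0096740722656 (50.146461486816406, 52.70711898803711) [ 538.41 -177.02   90.  ]
tip px expected (np.float64(201.80819670812042), np.float64(317.6418002344794)) bore expected (np.float64(194.40168898486948), np.float64(316.31044829729586))
```

View pics/w8c.png

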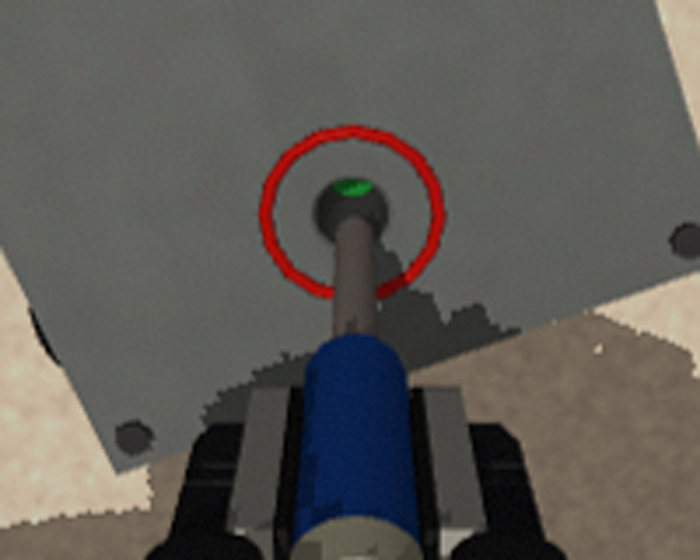

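The tip, at crop (224, 354), sits over the centre of the dark bore mouth at (212, 351), within about 1 mm. Descending.

Call:
servo_tool(
  commands=[
    [[0.003, -0.003, 0.1, 0, 0, 0], [0.003, -0.003, 0.18, 0, 0, 0], [0.003, -0.003, 0.26, 0, 0, 0], [0.003, -0.003, 0.34, 0, 0, 0], [0.003, -0.003, 0.37, 0, 0, 0]],
  ],
)

```text
time_s: 16.2
tcp_pos: [537.6, -179.8, 149.0]
orientation: [0.822, 0.57, -0.0, -0.0]
ft_force: [0.3, -0.3, -0.6]
opening: 14.2
grasp_force: 58.5
```

Call:
servo_tool(
  commands=[
    [[0, 0, 0.01, 0, 0, 0], [0, 0, 0.02, 0, 0, 0], [0, 0, 0.03, 0, 0, 0], [0, 0, 0.04, 0, 0, 0], [0, 0, 0.05, 0, 0, 0]],
  ],
)

```text
time_s: 16.82
tcp_pos: [537.9, -179.9, 144.9]
orientation: [0.822, 0.57, 0.0, 0.0]
ft_force: [-0.3, -0.6, -0.6]
opening: 14.3
grasp_force: 58.5
```

Call:
servo_tool(
  commands=[
    [[0, 0, 0.01, 0, 0, 0], [0, 0, 0.02, 0, 0, 0], [0, 0, 0.03, 0, 0, 0], [0, 0, 0.04, 0, 0, 0], [0, 0, 0.04, 0, 0, 0]],
  ],
)

```text
time_s: 17.45
tcp_pos: [537.9, -179.9, 140.9]
orientation: [0.822, 0.57, 0.0, 0.0]
ft_force: [0.1, 0.2, 2.3]
opening: 14.7
grasp_force: 58.5
```

Call:
servo_tool(
  commands=[
    [[0, 0, 0.01, 0, 0, 0], [0, 0, 0.02, 0, 0, 0], [0, 0, 0.03, 0, 0, 0], [0, 0, 0.03, 0, 0, 0]],
  ],
)

```text
time_s: 17.95
tcp_pos: [537.9, -179.9, 137.8]
orientation: [0.822, 0.57, 0.0, 0.0]
ft_force: [-0.2, -0.7, 2.6]
opening: 14.4
grasp_force: 58.6
```

Call:
servo_tool(
  commands=[
    [[0, 0, 0.01, 0, 0, 0], [0, 0, 0.015, 0, 0, 0], [0, 0, 0.015, 0, 0, 0]],
  ],
)

```text
time_s: 18.32
tcp_pos: [538.0, -179.9, 136.4]
orientation: [0.822, 0.57, 0.0, 0.0]
ft_force: [-1.7, 0.1, 3.5]
opening: 14.7
grasp_force: 58.7
```

Call:
servo_tool(
  commands=[
    [[0, 0, 0.01, 0, 0, 0], [0, 0, 0.01, 0, 0, 0], [0, 0, 0.01, 0, 0, 0]],
  ],
)

```text
time_s: 18.7
tcp_pos: [538.0, -179.9, 135.4]
orientation: [0.822, 0.57, 0.0, 0.0]
ft_force: [-0.2, -0.7, 4.7]
opening: 14.4
grasp_force: 58.7
```

```bash
python3 - <<'E'
from h import *
f=[]
for i in range(6): bot.read_camera("wrist"); f.append(bot.state()["ft_force"])
print(np.mean(f,0),bot.state()["tcp_pos"])
E
```

```text
[-0.23234034  0.28099838  4.03089445] [ 537.92476995 -179.90440633  135.37562355]
```

Call:
servo_tool(
  commands=[
    [[0, 0, 0.005, 0, 0, 0], [0, 0, 0.01, 0, 0, 0], [0, 0, 0.01, 0, 0, 0], [0, 0, 0.01, 0, 0, 0]],
  ],
)

```text
time_s: 19.5
tcp_pos: [538.1, -180.0, 134.9]
orientation: [0.822, 0.57, 0.0, 0.0]
ft_force: [-1.2, 0.5, 9.0]
opening: 14.5
grasp_force: 59.4
```

Call:
servo_tool(
  commands=[
    [[0, 0, 0.004, 0, 0, 0], [0, 0, 0.004, 0, 0, 0], [0, 0, 0.004, 0, 0, 0]],
  ],
)

```text
time_s: 19.88
tcp_pos: [538.2, -180.0, 134.8]
orientation: [0.822, 0.57, 0.0, 0.0]
ft_force: [-1.5, 1.0, 11.3]
opening: 14.5
grasp_force: 59.7
```

```bash
python3 - <<'E'
from h import *
f=[]
for i in range(6): im=bot.read_camera("wrist"); f.append(bot.state()["ft_force"])
cv2.imwrite("pics/end.png",im)
print(np.mean(f,0),bot.state()["tcp_pos"])
for c in ("side","top"):
    bot.read_camera(c);print([(d["pixel"],d["p"]) for d in bot.mark_of(c,"pin_grip")],proj(cam(c),[536.6,-72.3,113]))
E
```

```text
[-1.96916794  0.50645797 11.2901172 ] [ 538.21522574 -179.99406632  134.79281876]
[([200.2, 327.0], 0.58)] (np.float64(199.31232841456796), np.float64(324.3382238633689))
[([215.7, 338.4], 0.38)] (np.float64(214.69859748519224), np.float64(337.4549815769554))
```

The button is on its hard stop at about 11 N, the stylus is gripped, and both cameras put the pin in the notch. Handing in.

```bash
python3 -c "
from cell import bot
print(bot.job_done())"
```

```text
the job is handed in; nothing more can be done
None
```

I handed the job in at about 20 s of the 64 s, with no verdict returned: the guard pin hangs in the side notch, and the gripped stylus holds the reset button on its hard stop at about 11 N.

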